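# Load the colour filter and hold the case cover shut

## Robot

A 6-joint arm with a two-finger parallel gripper is mounted at the origin on the work surface. World frame = base frame: x ahead of the robot, y to its left, z up, the work surface at z = 0. Lengths are in m, angles in rad, forces in N, time in s.
With the tool pointing down it reaches from about 0.35 to 0.925 m from the base axis. Payload 6.4 kg.
Tool frame: the origin (TCP) lies on the centre line of the jaws, within the pads' length; the fingertips stand 11 mm ahead of it and the grasp point (between the pads) lies 8 mm behind it; z points along the fingers, y is the direction in which the jaws open and shut (so a half turn about z gives the same grasp; the last joint's range is limited). The gripper opens to 94 mm and grips with 3 to 60 N. Pads are 16 mm wide; open, the fingers measure 119 mm over their backs; the gripper's body (75 mm by 177 mm) begins 78 mm behind the grasp point.
Start: joints at [-1.297, 0.245, 1.558, -0, 1.339, -0.174], TCP at [0.281, -0.586, 0.216] pointing down, gripper open.
Joint ranges: [-3.13, 3.13], [-1.02, 2.26], [0.13, 2.54], [-0.95, 4.09], [0.21, 2.88], [-2.74, 2.74]. Speed limits (rad/s): [2.57, 2.57, 3.14, 3.14, 3.14, 3.14].

## Interface

Orientations are given as a unit quaternion [w, x, y, z].
In Python, from plant import env gives the robot as it stands.
- The arm moves only by the shell command python3 -m handwheel 'ROWS' [FORCE]. ROWS is JSON, a list of rows, each a list of 3 entries, a list of its own where there are three numbers: the shift along the tool's x, y, z in m, then the turn, a rotation vector about the tool's x, y, z in rad, then the opening, from 0 (shut) to 1 (fully open). In form: [[[dx, dy, dz], [ax, ay, az], claw], ...]. A call has 1 to 12 rows; each row shifts and turns the commanded pose from where the row before left it, along the tool's axes as they then stand; what a row does not reach is not made up. A row lasts 1/12 s, in which the tool goes at most 41.7 mm and 7.16 degrees, less where a joint would pass 70% of its speed; a pose out of reach is approached as far as the arm can. A call with a gripper value outside its range is refused whole. The fingers move at their own pace and stop on an object; FORCE is the grip in N (left out, the last holds). Time passes only in rows, so rows that do not move let the fingers close. It gives the time, the measured TCP pose, the force and the opening at its end, in the units of the state.
- env.sense(): the state, without advancing time (a new reading comes with each control period).
- env.get_image(name): name is "side" or "top" or "wrist"; returns a dict with "img" (400x640x3 uint8, blue, green, red), "fovy" (degrees; the focal length in pixels is half the picture's height over the tangent of half this angle, whatever the lens; pixels are square), "cx", "cy" (the principal point, pixels), "distortion" ([k1, k2, p1, p2, k3] as OpenCV has them; the pictures are not rectified), "pose" (4x4, takes a point from camera to world coordinates). Camera axes: x right, y up, looking along -z (the intrinsics and any distortion apply to the point x, -y, -z); pixel columns grow to the right and rows downward; lengths in m; the calibration is good to about 2 mm. A picture is of the moment at which its call begins. There is no depth.
- env.job_done(): hands the job in, once; it reports no verdict.
The state is a dict: "time_s": time; "q": joint angles; "dq": joint speeds; "effort": joint torques, N m; "ee_pos": TCP position; "eef_rot": TCP orientation; "force": force on the tool from outside, world axes, zero at the start; "moment": the same for the moment, N m; "finger_gap": finger opening in m.
Only numpy, scipy, OpenCV 4.12 (cv2) and the standard library are available. Lean on these libraries where they do the work, as an engineer would, in place of code of your own. Each camera call takes 0.05 s, during which the arm holds its last target. There are 200 camera calls.

## Task

Stand the blue colour filter upright in the empty middle slot of the red filter case and let go of it. Then turn the yellow quarter-turn fastener on the case's rim clockwise a quarter turn, fully home, so that its bar lines up with where the cover's slot goes; after that pick up the aluminium cover by its handle, fit it over the fastener, and press it down against the sprung gasket until it is flush on the case, finishing while still holding it pressed there so that I can lock it. Leave the other filters and the things on the bench where they are.

Things in the scene. Friction and masses are not known exactly. Their poses are not given: they have to be found in the camera images.
- filter_blue: blue glass colour filter, black frame, blue top edge, 0.14 kg: a plate 100 mm wide (its x), 9 mm thick (y), 92 mm tall (z up). Origin: centre of its underside. Starts on edge in one of the three slots of a wooden stand: its underside 12 mm above the table, the stand's ribs reach 36 mm above the table, slots 12 mm wide, 50 mm apart. Pinch its top edge across the 9 mm and lift
- filter_amber: the same filter in amber, stands in another slot of the bench stand; leave it there
- filter_green: the same filter in green, stands in another slot of the bench stand; leave it there
- case: red steel case fixed to the table, 130 mm (its x) by 180 mm (y), rim 105 mm above the table. Origin: centre of its underside, on the table; z up. Opening: x -59 to 59, y -40 to 84 mm; the strip y -90 to -40 mm is a solid flange level with the rim that carries the fastener. Inside: a rack of three slots along x at y = -16, 22 and 60 mm; the outer two hold fixed pink filters, the middle one is empty
- free_slot (a point): centre of the floor of the empty middle slot, 6 mm above the table, at case x = 0, y = 22 mm; the slot runs along this point's x, 118 mm long, 16 mm wide (y), 40 mm deep between grey ribs; the fixed pink filters either side are 9 mm thick, centred 38 mm away, tops 98 mm above the table
- stud (a joint): angle of the quarter-turn fastener in rad: 0 = bar across (along the case's y), 1.571 = fully home against its stop, bar along the case's x, lined up with the cover's slot. Grows clockwise seen from above; turns with light friction (0.05 N m) and stays where it is left
- stud_bar (a point): top centre of the fastener's yellow bar, 133 mm above the table, on the turning axis (case x = 0, y = -65 mm). The bar is 36 mm long (this point's x axis), 9 mm wide (its y), 18 mm high: its underside is 10 mm above the flange, on a 9 mm neck
- cover: flat aluminium cover, 0.32 kg, 130 mm (its x) by 180 (y) by 5 mm, lying on the table handle up. Origin: centre of its underside, z up. Handle: black bar over the centre, 70 mm along x, 12 mm wide, 26 to 40 mm above the underside, posts at its ends. Through slot for the fastener's bar: 44 mm (x) by 18 mm (y), centred at x = 0, y = -65 mm. Fitted, its origin and axes lie over those of the case
- gasket (a joint): how far the black gasket round the opening is pressed down, m: 0 = its top stands 6 mm above the rim, 0.006 = flush with the rim. Sprung: starts to yield at 6 N, 15 N when flush; the weight of the cover alone does not press it down, and it rises again when let go
- spray: loose bystander; leave alone; origin at the centre of its underside: blue bottle, 52 mm diameter, 130 mm tall
- mug: loose bystander; leave alone; origin at the centre of its underside: white mug, 80 mm diameter, 90 mm tall
- screwdriver: loose bystander; leave alone; screwdriver with a red handle, lying down
- tape: loose bystander; leave alone; origin at the centre of its underside: black ring, 90 mm diameter, 24 mm tall
- jar: loose bystander; leave alone; origin at the centre of its underside: glass jar, 60 mm diameter, 80 mm tall
- rim (a point): centre of the case's outline at rim height, 105 mm above the table; the cover's origin lies here when it is flush
There are look-alikes about, which are no part of the job. Of the things shaped like the case, the red one is meant. There is more than one size of the filter_blue; the one meant has the size given above.

How it is judged:
On the way, in this order (a step that is already met when the one before it is completed fails the run):
1. the blue filter stands on edge on the floor of the case's middle slot, let go (x of filter_blue in the frame of free_slot between -0.015 and 0.015 m and y of filter_blue in the frame of free_slot between -0.007 and 0.007 m and z of filter_blue in the frame of free_slot between -0.003 and 0.006 m and angle between filter_blue's own z axis and vertical below 0.3 rad and contact force between the fingers and filter_blue below 0.05 N), for 0.2 s.
2. the fastener is turned home, its bar lined up with the cover's slot, while the cover is not yet on the case (value of joint stud above 1.4 rad and horizontal distance between cover and case above 0.1 m), for 0.2 s.
At the end, for the whole second after the job is handed in: Blue filter stands released in the middle slot (15 mm along, 7 mm across, lean < 0.3 rad); fastener at 1.4 rad or more; cover over the case (7 mm, 0.1 rad, right way round), < 2.5 mm above the rim, gasket pressed > 3.8 mm, fingers on the cover with > 3 N through the last second (all of step 1 and value of joint stud above 1.4 rad and horizontal distance between cover and rim below 0.007 m and angle between the x axis of cover and the x axis of case, either way round below 0.1 rad and angle between cover's own z axis and vertical below 0.05 rad and z of cover in the frame of rim below 0.0025 m and value of joint gasket above 0.0038 m and contact force between the fingers and cover above 3 N and linear speed of cover below 0.02 m/s and y of stud_bar in the frame of cover below -0.05 m); the arm keeps its last pose, push and grip.
It fails at once if another filter is disturbed (moved more than 20 mm) (distance of any of filter_amber, filter_green from where it was at the start of the episode above 0.02 m).
It fails at once if another thing on the bench is disturbed (moved more than 40 mm) (distance of any of spray, mug, screwdriver, tape, jar from where it was at the start of the episode above 0.04 m).
It also fails if it takes over 61 s, if anything falls off the work surface, if the arm or the gripper's body presses on something with over 40 N, if the wrist force passes 120 N, or if a joint passes its speed limit or range.

## Working session

There is one attempt and no reset: what is moved stays moved. The work goes in short steps, Python scripts to look and compute and a shell command to move; the robot and the scene stay as the last step left them, time stands still between calls to the robot, and variables do not carry over. Pictures are saved under pics/ and viewed, about 8 in all and at most 12, crops included, and the job is handed in when it is done.

```bash
mkdir -p pics
python3 - <<'E'
from plant import env
import cv2,numpy as np,pickle
for n in("top","side"):
    d=env.get_image(n); cv2.imwrite(f"pics/{n}0.png",d["img"]); pickle.dump(d,open(f"pics/{n}0.pkl","wb"))
    print(n,d["fovy"],d["cx"],d["cy"],d["distortion"],np.round(d["pose"],4).tolist())
s=env.sense();print(s)
E
```

```text
top 48.143359983002966 317.28898016651215 206.46597726609636 [-0.07947158  0.          0.          0.          0.        ] [[-0.0248, 0.9925, -0.1195, 0.3772], [-0.9997, -0.0243, 0.0056, 0.0409], [0.0026, 0.1196, 0.9928, 1.4106], [0.0, 0.0, 0.0, 1.0]]
side 52.220926781517306 321.18621154080944 200.5640369156876 [0.03329113 0.         0.         0.         0.        ] [[-0.7566, 0.3579, -0.5472, -0.0551], [-0.6538, -0.4217, 0.6283, 0.7344], [-0.0059, 0.8331, 0.553, 0.679], [0.0, 0.0, 0.0, 1.0]]
{'time_s': 0.1, 'q': array([-1.29710419e+00,  2.45738578e-01,  1.55887159e+00,  5.06830791e-06,
        1.33866501e+00, -1.74110791e-01]), 'dq': array([ 0.00205335,  0.00100983, -0.00362722,  0.00154684,  0.00077071,
       -0.00028864]), 'effort': array([-1.59978270e-03, -4.16914165e+01, -3.15526378e+01,  6.85536372e-02,
        3.09542392e-02, -5.39840028e-05]), 'ee_pos': array([ 0.2813022 , -0.58541511,  0.21547017]), 'eef_rot': array([-8.40345550e-04,  9.75038394e-01,  2.22034731e-01, -3.94072291e-05]), 'force': array([ 0.36120233, -0.53284798, -0.51167109]), 'moment': array([-0.01968051,  0.05063676,  0.02912685]), 'finger_gap': 0.09423630736634298}
```

View pics/top0.png

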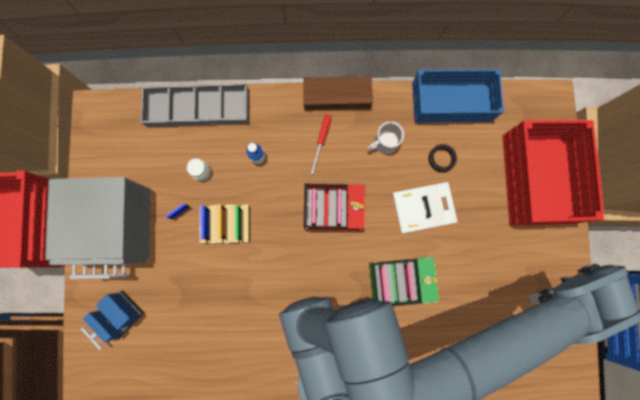

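View pics/side0.png

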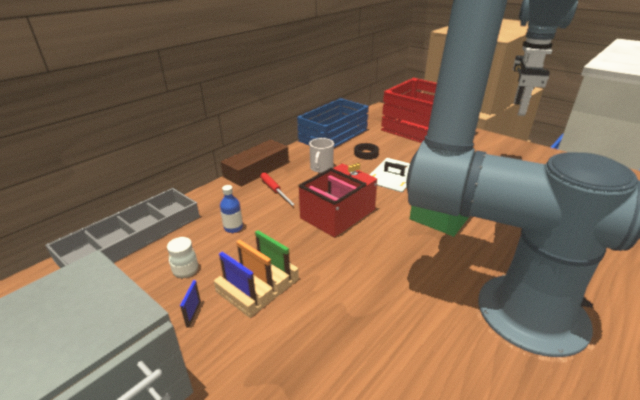

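The candidates for filter_blue are the blue plate in the stand at top (205,223) and the small loose one at top (177,212). The description says it starts in the stand and is 100 mm wide, so (205,223) fits. The red case is at (335,207) with a green look-alike at (405,281), and the cover is at (425,207). I'll confirm in a crop.

```bash
cat > h.py <<'E'
import pickle,cv2,numpy as np
def ray(d,uv):
    f=200/np.tan(np.radians(d["fovy"]/2)); K=np.array([[f,0,d["cx"]],[0,f,d["cy"]],[0,0,1]])
    p=cv2.undistortPoints(np.array([[uv]],float),K,np.array(d["distortion"]))[0,0]
    R=d["pose"][:3,:3]; return d["pose"][:3,3],R@np.array([p[0],-p[1],-1])
def at(d,uv,z):
    o,r=ray(d,uv); return o+r*(z-o[2])/r[2]
def pix(d,P):
    f=200/np.tan(np.radians(d["fovy"]/2)); K=np.array([[f,0,d["cx"]],[0,f,d["cy"]],[0,0,1]])
    c=(np.linalg.inv(d["pose"])@np.c_[np.atleast_2d(P),np.ones(len(np.atleast_2d(P)))].T)[:3].T*[1,-1,-1]
    return cv2.projectPoints(c,np.zeros(3),np.zeros(3),K,np.array(d["distortion"]))[0][:,0]
def load(n): return pickle.load(open(f"pics/{n}.pkl","rb"))
E
python3 - <<'E'
import cv2,numpy as np
im=cv2.imread("pics/top0.png")
a=cv2.resize(im[195:255,160:260],None,fx=8,fy=8,interpolation=cv2.INTER_CUBIC)[:300*2]
a=cv2.resize(im[198:248,165:265],(800,400),interpolation=cv2.INTER_CUBIC)
b=cv2.resize(im[175:240,295:465],(800,306),interpolation=cv2.INTER_CUBIC)
cv2.imwrite("pics/c1.png",cv2.resize(a,(600,300))); cv2.imwrite("pics/c2.png",b)
c=np.zeros((600,800,3),np.uint8);c[:290,:580]=cv2.resize(a,(580,290));c[294:]=b
cv2.imwrite("pics/c3.png",c)
E
```

```text
(no output)
```

View pics/c3.png

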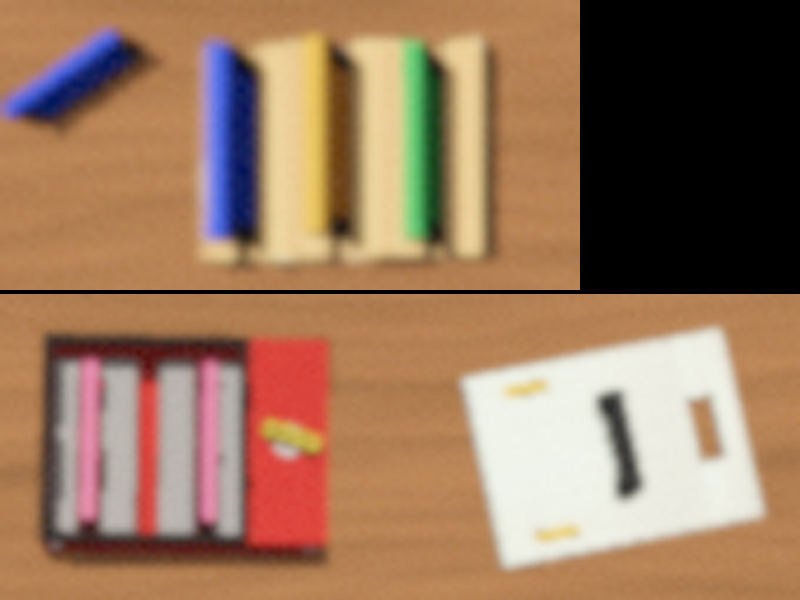

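```bash
python3 - <<'E'
from h import *
d=load("top0")
A=lambda x,y:(165+(x+.5)/5.8-.5,198+(y+.5)/5.8-.5); B=lambda x,y:(295+(x+.5)/4.706-.5,175+(y-294+.5)/4.706-.5)
np.set_printoptions(precision=4,suppress=True)
def show(n,T,pts,z):
    P=np.array([at(d,T(*p),z) for p in pts]); print(n,P[:,:2].tolist(),"mean",P.mean(0)); return P
for n,p in dict(blue=[(217,40),(219,240)],amber=[(315,34),(317,235)],green=[(414,40),(416,240)]).items():
    show(n,A,p,.104)
show("flangeR",B,[(329,340),(327,548)],.105); show("flangeL",B,[(248,340),(248,548)],.105); show("rimL",B,[(46,337),(45,550)],.105)
show("pinktops",B,[(92,355),(90,523)],.098);show("pink2",B,[(211,360),(208,523)],.098)
show("stud",B,[(262,430),(323,440)],.133)
show("cover",B,[(460,378),(722,327),(767,517),(503,570)],.005); show("handle",B,[(610,397),(628,492)],.04); show("slot",B,[(706,428)],.005)
E
python3 - <<'E'
from plant import env
import numpy as np,sys
sys.path.insert(0,'.')
d=env.get_image("wrist");s=env.sense()
from scipy.spatial.transform import Rotation as R
q=s["eef_rot"];T=np.eye(4);T[:3,:3]=R.from_quat(q,scalar_first=True).as_matrix();T[:3,3]=s["ee_pos"]
print(d["fovy"],d["cx"],d["cy"],d["distortion"]);print(np.round(T,3));print(np.round(np.linalg.inv(T)@d["pose"],3))
E
```

```text
blue [[0.5487141748990254, 0.374067175786978], [0.4468711977170902, 0.37256462964446213]] mean [0.4978 0.3733 0.104 ]
amber [[0.550553636255199, 0.3237625215396645], [0.448301681444203, 0.3226992091762341]] mean [0.4994 0.3232 0.104 ]
green [[0.5462300506339656, 0.27313049963982594], [0.44466070009646, 0.27252396064564416]] mean [0.4954 0.2728 0.104 ]
flangeR [[0.5967445150911445, -0.10769033550645103], [0.4659075528562364, -0.10154783850456307]] mean [ 0.5313 -0.1046  0.105 ]
flangeL [[0.5979497869137389, -0.056717804279224196], [0.4671489217991916, -0.05242620811637172]] mean [ 0.5325 -0.0546  0.105 ]
rimL [[0.6029274412789645, 0.07011510026408754], [0.46902351272074394, 0.07359158739966248]] mean [0.536  0.0719 0.105 ]
pinktops [[0.5919187065253466, 0.04150553044492094], [0.48571885791174796, 0.04529769279528047]] mean [0.5388 0.0434 0.098 ]
pink2 [[0.5869088442717117, -0.033462874454555605], [0.4838991766205443, -0.02842234874949645]] mean [ 0.5354 -0.0309  0.098 ]
stud [[0.5372485787736657, -0.061346142666094755], [0.5301771302254683, -0.09848181752152567]] mean [ 0.5337 -0.0799  0.133 ]
cover [[0.5854594990389854, -0.20689877861871586], [0.6164275912304662, -0.3883370038750082], [0.48582312181248005, -0.4113160249087154], [0.4549126376196292, -0.23005140384599687]] mean [ 0.5357 -0.3092  0.005 ]
handle [[0.5652681561589856, -0.29978720760354144], [0.5020020268554478, -0.30836055611217633]] mean [ 0.5336 -0.3041  0.04  ]
slot [[0.5473371307120889, -0.3730731798004371]] mean [ 0.5473 -0.3731  0.005 ]
63.3439996498762 314.46678487331656 201.24963259408065 [-0.00042373  0.          0.          0.          0.        ]
[[ 0.901  0.433 -0.     0.281]
 [ 0.433 -0.901  0.001 -0.585]
 [ 0.    -0.001 -1.     0.216]
 [ 0.     0.     0.     1.   ]]
[[ 0.     0.959  0.284  0.084]
 [ 1.    -0.    -0.001 -0.   ]
 [-0.001  0.284 -0.959 -0.167]
 [ 0.     0.     0.     1.   ]]
```

```bash
cat >> h.py <<'E'
from scipy.spatial.transform import Rotation as R
def go(x,y,z,yaw,show=True):
    "shift and turn in present tool axes to reach TCP xyz, tool-x yaw, pointing down; also shift in turned axes"
    from plant import env
    s=env.sense(); c=R.from_quat(s["eef_rot"],scalar_first=True); g=R.from_euler("z",yaw)*R.from_euler("x",np.pi)
    dw=np.array([x,y,z])-s["ee_pos"]
    print("t",round(s["time_s"],2),"pos",np.round(s["ee_pos"],4),"gap",round(s["finger_gap"],4),"F",np.round(s["force"],1),"M",np.round(s["moment"],2))
    print("turn",np.round((c.inv()*g).as_rotvec(),4),"shift now",np.round(c.inv().apply(dw),4),"shift after turn",np.round(g.inv().apply(dw),4))
def snap(name,n="wrist",crop=None,k=1):
    from plant import env
    d=env.get_image(n); pickle.dump(d,open(f"pics/{name}.pkl","wb")); im=d["img"]
    if crop: u0,u1,v0,v1=crop; im=im[v0:v1,u0:u1]
    cv2.imwrite(f"pics/{name}.png",cv2.resize(im,None,fx=k,fy=k,interpolation=cv2.INTER_CUBIC)); return d
E
python3 -m handwheel '[[[0,0,-0.01],[0,0,0.11],0.6],[[0,0,-0.01],[0,0,0.11],0.6],[[0,0,-0.01],[0,0,0.11],0.6],[[0,0,-0.01],[0,0,0.11],0.6],[[0.0094,-0.0399,0],[0,0,0],0.6],[[0.0094,-0.0399,0],[0,0,0],0.6],[[0.0094,-0.0399,0],[0,0,0],0.6],[[0.0094,-0.0399,0],[0,0,0],0.6],[[0.0094,-0.0399,0],[0,0,0],0.6],[[0.0094,-0.0399,0],[0,0,0],0.6],[[0.0094,-0.0399,0],[0,0,0],0.6],[[0.0094,-0.0399,0],[0,0,0],0.6]]'
python3 -m handwheel '[[[0.0094,-0.0399,0],[0,0,0],0.6],[[0.0094,-0.0399,0],[0,0,0],0.6],[[0.0094,-0.0399,0],[0,0,0],0.6],[[0.0094,-0.0399,0],[0,0,0],0.6],[[0.0094,-0.0399,0],[0,0,0],0.6],[[0.0094,-0.0399,0],[0,0,0],0.6],[[0.0094,-0.0399,0],[0,0,0],0.6],[[0,0,0],[0,0,0],0.6]]'
python3 -c "
from h import *
go(.498,.373,.25,.01); snap('w1')"
```

```text
time_s: 1.15
ee_pos: [0.354, -0.2641, 0.2561]
eef_rot: [-0.0, 1.0, 0.004, -0.0]
force: [1.1, -0.2, 0.9]
finger_gap: 0.0559
time_s: 1.82
ee_pos: [0.4178, 0.0197, 0.2564]
eef_rot: [-0.001, 1.0, 0.009, 0.0]
force: [0.6, -0.4, -0.2]
finger_gap: 0.0563
t 1.82 pos [0.4178 0.0197 0.2564] gap 0.0563 F [ 0.6 -0.4 -0.2] M [ 0.06 -0.01  0.01]
turn [-0.0021 -0.0002  0.0076] shift now [ 0.0864 -0.3518  0.0071] shift after turn [ 0.0837 -0.3525  0.0064]
```

View pics/w1.png

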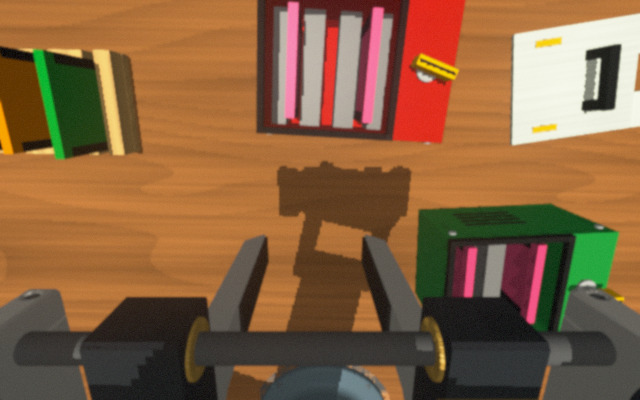

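```bash
python3 -m handwheel '[[[0.0093,-0.0391,0],[0,0,0.0076],0.6],[[0.0093,-0.0391,0],[0,0,0],0.6],[[0.0093,-0.0391,0],[0,0,0],0.6],[[0.0093,-0.0391,0],[0,0,0],0.6],[[0.0093,-0.0391,0],[0,0,0],0.6],[[0.0093,-0.0391,0],[0,0,0],0.6],[[0.0093,-0.0391,0],[0,0,0],0.6],[[0.0093,-0.0391,0],[0,0,0],0.6],[[0.0093,-0.0391,0],[0,0,0],0.6],[[0,0,0],[0,0,0],0.6],[[0,0,0],[0,0,0],0.6]]'
python3 -c "
from h import *
go(.498,.373,.25,.01); snap('w2')"
```

```text
time_s: 2.78
ee_pos: [0.5017, 0.3654, 0.2552]
eef_rot: [0.001, 1.0, 0.0, -0.001]
force: [0.8, 0.1, -1.2]
finger_gap: 0.0563
t 2.78 pos [0.5017 0.3654 0.2552] gap 0.0563 F [ 0.8  0.1 -1.2] M [0.06 0.05 0.03]
turn [ 0.0014  0.0017 -0.0094] shift now [-0.0037 -0.0076  0.0052] shift after turn [-0.0037 -0.0076  0.0052]
```

View pics/w2.png

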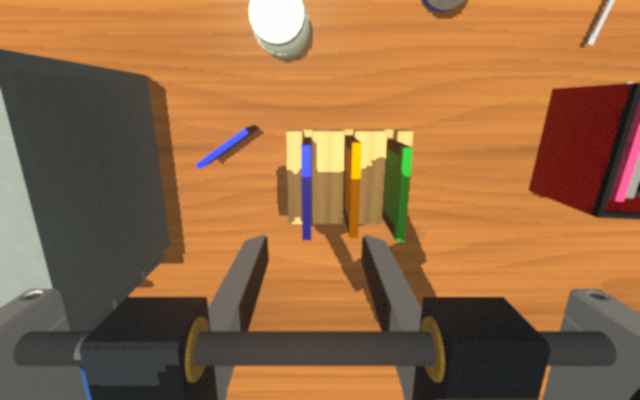

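w1 shows the red case: the near rim edge runs (257,132)–(442,143), the pinks are at x≈293 and 372, and the bar is at (414..457, 57..74). w2 shows the blue filter's top edge from (307,141) to (307,240), between the fingers.

Run:
```python
from h import *
np.set_printoptions(precision=4,suppress=True)
d=load("w2")
for n,a,b in(("blue",(307,141),(307,240)),("amber",(354,140),(354,237)),("green",(407,147),(402,243))):
    P=at(d,a,.104),at(d,b,.104);v=P[0]-P[1];print(n,(P[0]+P[1])[:2]/2,np.hypot(*v[:2]),np.arctan2(v[1],v[0]))
d=load("w1")
for n,p,z in(("rimBL",(257,132),.105),("flBR",(442,143),.105),("flBLin",(393,140),.105),("pink1",(293,2),.098),("pink1b",(292,121),.098),("pink2t",(376,8),.098),("pink2b",(368,123),.098),("bar1",(416,59),.133),("bar2",(457,70),.133)):print(n,at(d,p,z))
im=d["img"];cv2.imwrite("pics/w1c.png",cv2.resize(im[0:150,250:470],None,fx=3.6,fy=3.6,interpolation=cv2.INTER_CUBIC))
```

```text
blue [0.4999 0.3729] 0.10394048279178712 -0.005647296267209898
amber [0.5021 0.3252] 0.1015599077539281 0.035717949073869666
green [0.4953 0.2735] 0.1017299876275913 0.02998346873266225
rimBL [0.4758 0.0766 0.105 ]
flBR [ 0.4686 -0.103   0.105 ]
flBLin [ 0.4706 -0.0551  0.105 ]
pink1 [0.5889 0.0423 0.098 ]
pink1b [0.4864 0.0433 0.098 ]
pink2t [ 0.5855 -0.0316  0.098 ]
pink2b [ 0.4858 -0.0309  0.098 ]
bar1 [ 0.5397 -0.0617  0.133 ]
bar2 [ 0.5319 -0.0968  0.133 ]
```

View pics/w1c.png

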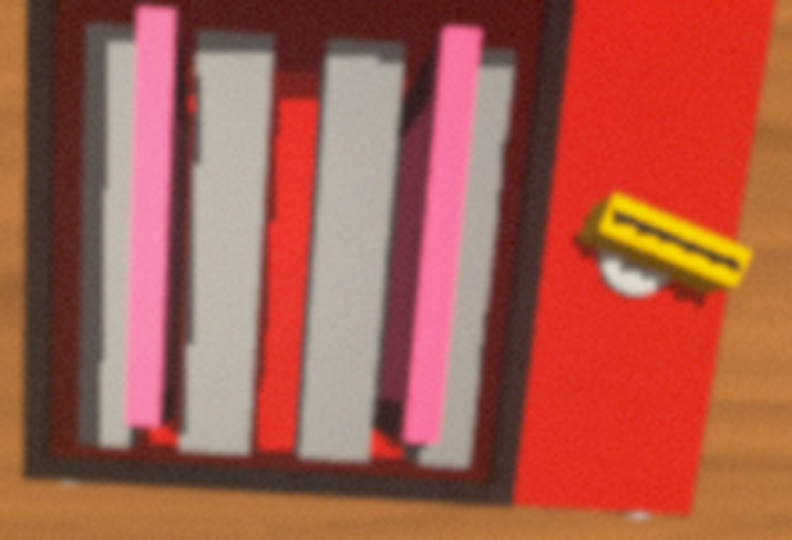

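Run:
```python
from h import *
np.set_printoptions(precision=4,suppress=True)
d=load("w1");C=lambda x,y:(250+(x+.5)/3.6-.5,(y+.5)/3.6-.5)
def ln(n,a,b,z):
    P=at(d,C(*a),z),at(d,C(*b),z);v=P[0]-P[1];print(n,(P[0]+P[1])[:2]/2,np.hypot(*v[:2]),np.arctan2(v[1],v[0]))
ln("pink1",(157,8),(144,427),.098);ln("pink2",(461,27),(421,443),.098);ln("slot",(300.5,50),(274.5,456),.046)
ln("bar",(609,215),(743,269),.133); ln("flangeR edge",(776,0),(691,515),.105); ln("rim bottom",(25,477),(691,515),.105)
```

```text
pink1 [0.539  0.0438] 0.10014071841832112 -0.03570086003835913
pink2 [ 0.5362 -0.0313] 0.10017677639667895 -0.03527865904814841
slot [0.536  0.0062] 0.11433062241409428 -0.037623789688459565
bar [ 0.534  -0.0802] 0.03423793637956496 1.2431308313507237
flangeR edge [ 0.5302 -0.1049] 0.12272460756340836 -0.037657290484684344
rim bottom [ 0.4723 -0.0128] 0.17967677463235138 1.5327935466514868
```

```bash
python3 -m handwheel '[[[-0.0028,-0.0077,0],[0.0014,0.0017,-0.0094],0.35],[[0,0,0.03],[0,0,0],0.35],[[0,0,0.03],[0,0,0],0.35],[[0,0,0.025],[0,0,0],0.35],[[0,0,0],[0,0,0],0.35],[[0,0,0],[0,0,0],0.35]]'
python3 -c "
from h import *
go(.499,.373,.088,.01)"
```

```text
time_s: 3.33
ee_pos: [0.4979, 0.3721, 0.1709]
eef_rot: [-0.0, 1.0, 0.004, -0.0]
force: [0.2, 0.1, 0.4]
finger_gap: 0.0328
t 3.33 pos [0.4979 0.3721 0.1709] gap 0.0328 F [0.2 0.1 0.4] M [ 0.01 -0.03 -0.03]
turn [-0.0003  0.0004 -0.0018] shift now [ 0.0012 -0.0009  0.0829] shift after turn [ 0.0011 -0.0009  0.0829]
```

```bash
python3 -m handwheel '[[[0.001,-0.001,0.02],[0,0,0],0.35],[[0,0,0.025],[0,0,0],0.35],[[0,0,0.025],[0,0,0],0.35],[[0,0,0.013],[0,0,0],0.35],[[0,0,0],[0,0,0],0.35],[[0,0,0],[0,0,0],0.0],[[0,0,0],[0,0,0],0.0],[[0,0,0],[0,0,0],0.0],[[0,0,0],[0,0,0],0.0],[[0,0,0],[0,0,0],0.0]]' 20
python3 -c "
from h import *
go(.499,.373,.088,.01)"
```

```text
time_s: 4.17
ee_pos: [0.5006, 0.3747, 0.0903]
eef_rot: [-0.001, 1.0, 0.005, 0.002]
force: [-0.2, -2.0, 4.4]
finger_gap: 0.0088
t 4.17 pos [0.5006 0.3747 0.0903] gap 0.0088 F [-0.2 -2.   4.4] M [-0.46  0.11  0.01]
turn [-0.0014 -0.0042 -0.0001] shift now [-0.0017  0.0017  0.0022] shift after turn [-0.0016  0.0017  0.0023]
```

```bash
python3 -m handwheel '[[[0,0,-0.02],[0,0,0],0],[[0,0,-0.035],[0,0,0],0],[[0,0,-0.04],[0,0,0],0],[[0,0,-0.04],[0,0,0],0],[[0,0.02,-0.02],[0,0,0],0],[[0.0035,0.035,0],[0,0,0],0],[[0.0035,0.04,0],[0,0,0],0],[[0.0035,0.04,0],[0,0,0],0],[[0.0035,0.04,0],[0,0,0],0],[[0.0035,0.04,0],[0,0,0],0],[[0.0035,0.04,0],[0,0,0],0],[[0.0035,0.04,0],[0,0,0],0]]'
python3 -m handwheel '[[[0.005,0.035,0],[0,0,0.023],0],[[0.005,0.025,0],[0,0,0.023],0],[[0.003,0.012,0],[0,0,0],0],[[0,0,0],[0,0,0],0],[[0,0,0],[0,0,0],0]]'
python3 -c "
from h import *
go(.539,.0063,.0843,-.036);snap('w3')"
```

```text
time_s: 5.17
ee_pos: [0.5262, 0.078, 0.2431]
eef_rot: [-0.001, 1.0, 0.005, 0.001]
force: [0.4, 0.2, -0.9]
finger_gap: 0.0091
time_s: 5.58
ee_pos: [0.5391, 0.008, 0.2428]
eef_rot: [-0.001, 1.0, -0.018, 0.001]
force: [0.8, 1.0, -1.8]
finger_gap: 0.009
t 5.58 pos [0.5391 0.008  0.2428] gap 0.009 F [ 0.8  1.  -1.8] M [0.04 0.04 0.03]
turn [-0.0024 -0.0011 -0.0006] shift now [-0.0002  0.002   0.1585] shift after turn [0.     0.0017 0.1585]
```

View pics/w3.png

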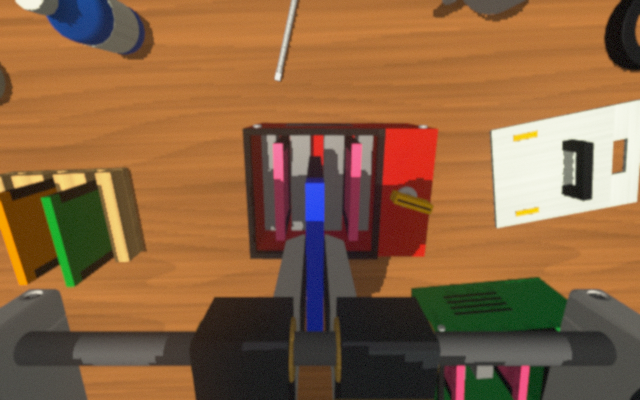

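w3 shows the blue filter held at (315,200), over the red slot at (318,140) and midway between the pinks at 281 and 354. I'm descending.

```bash
python3 -m handwheel '[[[0,0.0017,0.02],[-0.002,-0.001,0],0],[[0,0,0.03],[0,0,0],0],[[0,0,0.03],[0,0,0],0],[[0,0,0.02],[0,0,0],0],[[0,0,0.01],[0,0,0],0],[[0,0,0],[0,0,0],0],[[0,0,0],[0,0,0],0]]'
python3 -c "
from h import *
go(.539,.0063,.0843,-.036)"
python3 -m handwheel '[[[0,0,0.015],[0,0,0],0],[[0,0,0.015],[0,0,0],0],[[0,0,0.01],[0,0,0],0],[[0,0,0],[0,0,0],0],[[0,0,0],[0,0,0],0]]'
python3 -c "
from h import *
go(.539,.0063,.0843,-.036)"
```

```text
time_s: 6.22
ee_pos: [0.5395, 0.0067, 0.1336]
eef_rot: [0.0, 1.0, -0.017, 0.001]
force: [0.9, -0.5, -0.8]
finger_gap: 0.0092
t 6.22 pos [0.5395 0.0067 0.1336] gap 0.0092 F [ 0.9 -0.5 -0.8] M [ 0.09 -0.01  0.03]
turn [ 0.0004 -0.001   0.0011] shift now [-0.0006  0.0004  0.0493] shift after turn [-0.0005  0.0004  0.0493]
time_s: 6.63
ee_pos: [0.5398, 0.0059, 0.0938]
eef_rot: [0.0, 1.0, -0.018, 0.001]
force: [1.1, -0.6, -1.3]
finger_gap: 0.0085
t 6.63 pos [0.5398 0.0059 0.0938] gap 0.0085 F [ 1.1 -0.6 -1.3] M [ 0.09 -0.03  0.01]
turn [ 0.0006 -0.0016 -0.0001] shift now [-0.0008 -0.0004  0.0095] shift after turn [-0.0008 -0.0004  0.0095]
```

```bash
python3 -m handwheel '[[[0,0,0.005],[0,0,0],0],[[0,0,0.004],[0,0,0],0],[[0,0,0],[0,0,0],0],[[0,0,0],[0,0,0],0],[[0,0,0],[0,0,0],0]]'
python3 -m handwheel '[[[0,0,0],[0,0,0],0.25],[[0,0,0],[0,0,0],0.25],[[0,0,0],[0,0,0],0.25],[[0,0,0],[0,0,0],0.25],[[0,0,-0.03],[0,0,0],0.25],[[0,0,-0.04],[0,0,0],0.25],[[0,0,-0.04],[0,0,0],0.25],[[0,0,-0.04],[0,0,0],0.25],[[0,0,0],[0,0,0],0.25],[[0,0,0],[0,0,0],0.25]]'
python3 -c "
from h import *
go(.534,-.0802,.23,1.243);snap('w4')"
```

```text
time_s: 7.05
ee_pos: [0.5395, 0.0057, 0.0843]
eef_rot: [0.0, 1.0, -0.018, 0.001]
force: [-0.1, 0.0, -0.6]
finger_gap: 0.0087
time_s: 7.88
ee_pos: [0.5408, 0.0056, 0.2373]
eef_rot: [0.001, 1.0, -0.018, 0.004]
force: [-0.1, -0.3, -0.4]
finger_gap: 0.0235
t 7.88 pos [0.5408 0.0056 0.2373] gap 0.0235 F [-0.1 -0.3 -0.4] M [ 0.05  0.04 -0.01]
turn [ 0.0059 -0.0051 -1.2793] shift now [-0.0038  0.0859  0.0074] shift after turn [-0.0834  0.0211  0.0073]
```

View pics/w4.png

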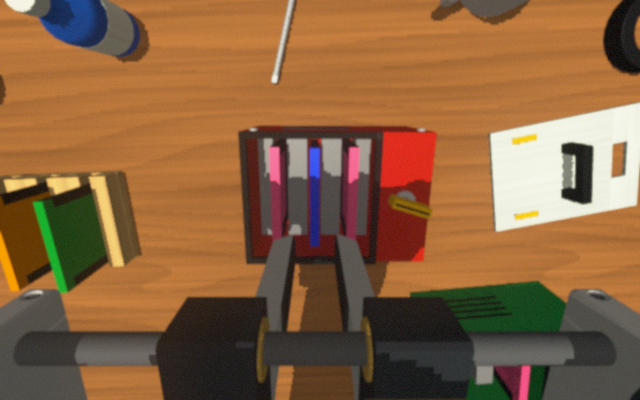

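w4 shows the blue filter upright and released at (315,147)–(314,246), parallel to the pinks and level with them. Next is the fastener.

```bash
python3 -m handwheel '[[[-0.001,0.029,0],[0.003,-0.003,0],0.4],[[-0.001,0.029,0],[0.003,-0.002,0],0.4],[[-0.002,0.028,0],[0,0,0],0.4],[[0,0,0],[0,0,-0.1163],0.4],[[0,0,0],[0,0,-0.1163],0.4],[[0,0,0],[0,0,-0.1163],0.4],[[0,0,0],[0,0,-0.1163],0.4],[[0,0,0],[0,0,-0.1163],0.4],[[0,0,0],[0,0,-0.1163],0.4],[[0,0,0],[0,0,-0.1163],0.4],[[0,0,0],[0,0,-0.1163],0.4],[[0,0,0],[0,0,-0.1163],0.4]]'
python3 -m handwheel '[[[0,0,0],[0,0,-0.1163],0.4],[[0,0,0],[0,0,-0.1163],0.4],[[0,0,0],[0,0,0],0.4],[[0,0,0],[0,0,0],0.4]]'
python3 -c "
from h import *
go(.534,-.0802,.129,1.243)"
```

```text
time_s: 8.93
ee_pos: [0.5307, -0.0795, 0.2309]
eef_rot: [-0.005, 0.874, 0.486, -0.002]
force: [0.4, 0.7, -0.8]
finger_gap: 0.0372
time_s: 9.27
ee_pos: [0.5311, -0.0796, 0.2318]
eef_rot: [-0.005, 0.814, 0.581, -0.001]
force: [-0.2, 0.2, -1.4]
finger_gap: 0.0376
t 9.27 pos [ 0.5311 -0.0796  0.2318] gap 0.0376 F [-0.2  0.2 -1.4] M [-0.02 -0.    0.02]
turn [-0.0093 -0.0041 -0.0031] shift now [-0.      0.0039  0.1027] shift after turn [0.0004 0.0029 0.1028]
```

```bash
python3 -m handwheel '[[[0,0.003,0.02],[-0.009,-0.004,-0.003],0.4],[[0,0,0.03],[0,0,0],0.4],[[0,0,0.03],[0,0,0],0.4],[[0,0,0.015],[0,0,0],0.4],[[0,0,0.009],[0,0,0],0.4],[[0,0,0],[0,0,0],0.4],[[0,0,0],[0,0,0],0],[[0,0,0],[0,0,0],0],[[0,0,0],[0,0,0],0],[[0,0,0],[0,0,0],0]]' 15
python3 -c "
from h import *
go(.534,-.0802,.127,1.243)"
```

```text
time_s: 10.1
ee_pos: [0.5359, -0.0812, 0.1312]
eef_rot: [0.002, 0.812, 0.583, 0.002]
force: [-0.6, -0.8, -0.1]
finger_gap: 0.0146
t 10.1 pos [ 0.5359 -0.0812  0.1312] gap 0.0146 F [-0.6 -0.8 -0.1] M [ 0.01 -0.05  0.02]
turn [0.0057 0.     0.0026] shift now [ 0.0003 -0.0021  0.0041] shift after turn [ 0.0003 -0.0021  0.0042]
```

```bash
python3 -m handwheel '[[[0,-0.0015,0.003],[0.005,0,0],0.1],[[0,0,0],[0,0,0],0],[[0,0,0],[0,0,0],0],[[0,0,0],[0,0,0],0],[[0,0,0],[0,0,0],0]]' 15
python3 -c "
from h import *
go(.534,-.0802,.127,1.243)"
```

```text
time_s: 10.52
ee_pos: [0.5339, -0.0805, 0.1272]
eef_rot: [-0.001, 0.812, 0.583, -0.0]
force: [-1.7, 0.8, 4.2]
finger_gap: 0.0087
t 10.52 pos [ 0.5339 -0.0805  0.1272] gap 0.0087 F [-1.7  0.8  4.2] M [ 0.05  0.16 -0.06]
turn [-0.0013  0.      0.0028] shift now [0.0003 0.     0.0002] shift after turn [0.0003 0.     0.0002]
```

```bash
python3 -m handwheel '[[[0,0,0],[0,0,0.11],0],[[0,0,0],[0,0,0.11],0],[[0,0,0],[0,0,0.11],0],[[0,0,0],[0,0,0.11],0],[[0,0,0],[0,0,0.11],0],[[0,0,0],[0,0,0.11],0],[[0,0,0],[0,0,0.11],0],[[0,0,0],[0,0,0.11],0],[[0,0,0],[0,0,0.11],0],[[0,0,0],[0,0,0.11],0],[[0,0,0],[0,0,0],0],[[0,0,0],[0,0,0],0]]'
python3 -c "
from h import *
go(.534,-.0802,.127,-.036)"
```

```text
time_s: 11.52
ee_pos: [0.534, -0.0807, 0.1272]
eef_rot: [-0.0, 0.997, 0.074, -0.0]
force: [-0.9, -0.3, 4.7]
finger_gap: 0.009
t 11.52 pos [ 0.534  -0.0807  0.1272] gap 0.009 F [-0.9 -0.3  4.7] M [-0.04  0.13 -0.05]
turn [-0.      0.0007  0.1845] shift now [ 0.     -0.0005  0.0002] shift after turn [-0.     -0.0005  0.0002]
```

```bash
python3 -m handwheel '[[[0,0,0],[0,0,0.09],0],[[0,0,0],[0,0,0.09],0],[[0,0,0],[0,0,0.03],0],[[0,0,0],[0,0,0],0],[[0,0,0],[0,0,0],0]]'
python3 -c "
from h import *
go(.534,-.0802,.127,-.036)"
```

```text
time_s: 11.93
ee_pos: [0.534, -0.0807, 0.1272]
eef_rot: [0.0, 1.0, -0.031, -0.0]
force: [-0.4, -1.5, 4.5]
finger_gap: 0.0087
t 11.93 pos [ 0.534  -0.0807  0.1272] gap 0.0087 F [-0.4 -1.5  4.5] M [-0.1   0.13  0.19]
turn [ 0.0003  0.0008 -0.025 ] shift now [-0.     -0.0005  0.0002] shift after turn [-0.     -0.0005  0.0002]
```

```bash
python3 -m handwheel '[[[0,0,0],[0,0,0],0.3],[[0,0,0],[0,0,0],0.3],[[0,0,0],[0,0,0],0.3],[[0,0,-0.03],[0,0,0],0.5],[[0,0,-0.04],[0,0,0],0.5],[[0,0,-0.03],[0,0,0],0.5],[[0.002,0.035,0],[0,0,0],0.5],[[0.002,0.035,0],[0,0,0],0.5],[[0,0,0],[0,0,0],0.5],[[0,0,0],[0,0,0],0.5]]'
python3 -c "
from h import *
go(.535,-.307,.2,.17);snap('w5')"
```

```text
time_s: 12.77
ee_pos: [0.5329, -0.1515, 0.2261]
eef_rot: [-0.001, 0.999, -0.033, -0.001]
force: [0.7, 0.1, -0.4]
finger_gap: 0.0467
t 12.77 pos [ 0.5329 -0.1515  0.2261] gap 0.0467 F [ 0.7  0.1 -0.4] M [ 0.1   0.02 -0.03]
turn [-0.0016  0.0025 -0.2364] shift now [0.0125 0.1551 0.0259] shift after turn [-0.0242  0.1536  0.0261]
```

View pics/w5.png

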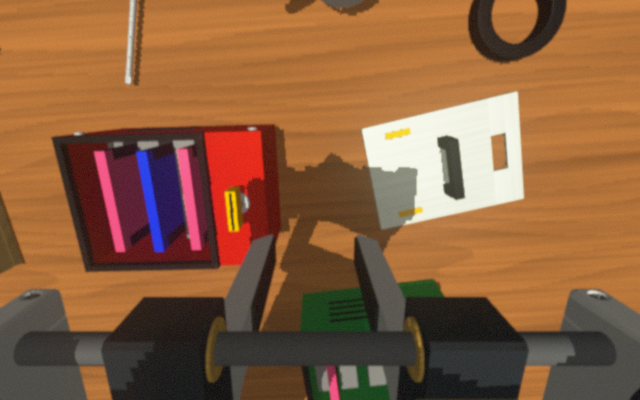

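w5 shows the bar at (234,190–230), now along the case's x. The cover corners are about (362,128), (517,92), (524,199) and (383,229), with the slot at (499.5,152).

Run:
```python
from h import *
np.set_printoptions(precision=4,suppress=True)
d=load("w5");P=np.array([at(d,p,.005) for p in((362,128),(517,92),(524,199),(383,229))])[:,:2]
print(P,P.mean(0)); a=(P[0]+P[1]-P[2]-P[3])/2; b=(P[0]+P[3]-P[1]-P[2])/2
print(np.linalg.norm(a),np.arctan2(*a[::-1]),np.linalg.norm(b),np.arctan2(*b[::-1])-np.pi/2, "slot",at(d,(499.5,152),.005))
p,q=at(d,(234,188),.133),at(d,(235,231),.133);print("bar",(p+q)/2,np.arctan2(p[1]-q[1],p[0]-q[0]),np.linalg.norm(p-q))
im=d["img"];cv2.imwrite("pics/w5c.png",cv2.resize(im[80:240,220:540],None,fx=2.5,fy=2.5,interpolation=cv2.INTER_CUBIC))
```

```text
[[ 0.5867 -0.2105]
 [ 0.6151 -0.387 ]
 [ 0.4868 -0.4099]
 [ 0.4583 -0.2343]] [ 0.5368 -0.3104]
0.13046030699014383 0.17995241086376595 0.1783359712549372 0.16020689860665294 slot [ 0.5479 -0.3737  0.005 ]
bar [ 0.5361 -0.0838  0.133 ] -0.11459325200435448 0.03821315710243298
```

View pics/w5c.png

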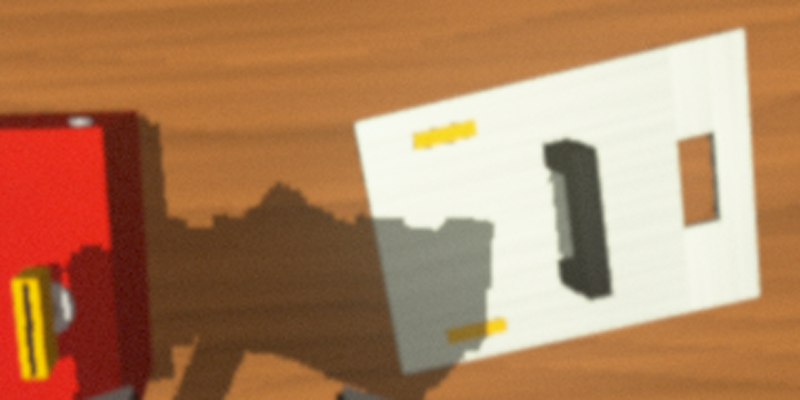

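```bash
python3 -m handwheel '[[[0,0,0],[-0.001,0.001,-0.118],0.5],[[0,0,0],[-0.001,0.001,-0.118],0.5],[[-0.006,0.039,0],[0,0,0],0.5],[[-0.006,0.039,0],[0,0,0],0.5],[[-0.006,0.039,0],[0,0,0],0.5],[[-0.005,0.039,0.01],[0,0,0],0.5],[[0,0,0.04],[0,0,0],0.5],[[0,0,0.02],[0,0,0],0.5],[[0,0,0],[0,0,0],0.5],[[0,0,0],[0,0,0],0.5]]'
python3 -c "
from h import *
go(.5368,-.310,.021,.169)
import cv2
d=load('w5')
C=lambda x,y:(220+x/2.5,80+y/2.5)
p,q=at(d,C(26,282),.133),at(d,C(34,380),.133);print('bar',(p+q)/2,np.arctan2(p[1]-q[1],p[0]-q[0]))
snap('w6')"
```

```text
time_s: 13.65
ee_pos: [0.5369, -0.3066, 0.1554]
eef_rot: [-0.001, 0.996, 0.086, -0.001]
force: [0.3, -0.2, -0.0]
finger_gap: 0.047
t 13.65 pos [ 0.5369 -0.3066  0.1554] gap 0.047 F [ 0.3 -0.2 -0. ] M [0.02 0.02 0.05]
turn [-0.0016  0.0019  0.0042] shift now [-0.0004  0.0036  0.1344] shift after turn [-0.0007  0.0033  0.1344]
bar [ 0.53376189 -0.08134584  0.133     ] -0.06153228847121114
```

View pics/w6.png

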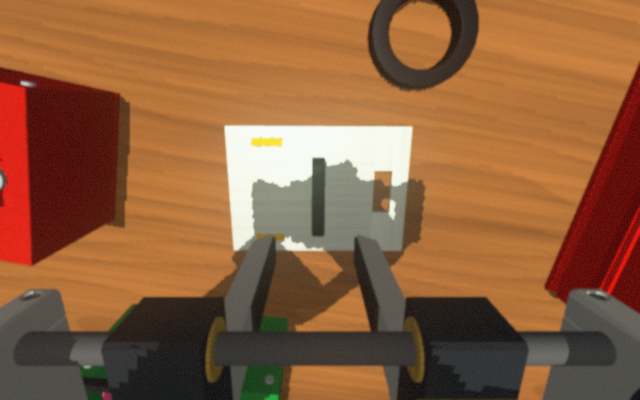

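w6 shows the handle at (318,158–236), centred and parallel between the fingers, with the plate corners at (224,126), (412,126), (403,250) and (234,250).

```bash
python3 -c "
from h import *
d=load('w6');P=np.array([at(d,p,.005) for p in((224,126),(412,126),(403,250),(234,250))])[:,:2]
a=(P[0]+P[1]-P[2]-P[3])/2; b=(P[0]+P[3]-P[1]-P[2])/2
print(P.mean(0),np.linalg.norm(a),np.arctan2(*a[::-1]),np.linalg.norm(b),np.arctan2(*b[::-1])-np.pi/2)
p,q=at(d,(318,158),.04),at(d,(318,236),.04);print('handle',(p+q)/2,np.linalg.norm(p-q),np.arctan2(p[1]-q[1],p[0]-q[0]))"
python3 -m handwheel '[[[0,0.002,0.03],[-0.001,0.002,0.003],0.5],[[0,0,0.035],[0,0,0],0.5],[[0,0,0.035],[0,0,0],0.5],[[0,0,0.02],[0,0,0],0.5],[[0,0,0.012],[0,0,0],0.5],[[0,0,0],[0,0,0],0.5],[[0,0,0],[0,0,0],0.5]]'
python3 -c "
from h import *
go(.5368,-.310,.021,.169)"
```

```text
[ 0.53720439 -0.31018952] 0.12946458777123399 0.18069427808665478 0.18022054412194044 0.17366645711549666
handle [ 0.53989046 -0.30911684  0.04      ] 0.07351313156185486 0.17656494185399285
time_s: 14.28
ee_pos: [0.5393, -0.311, 0.0268]
eef_rot: [0.002, 0.996, 0.085, 0.002]
force: [0.7, 0.2, 1.0]
finger_gap: 0.0473
t 14.28 pos [ 0.5393 -0.311   0.0268] gap 0.0473 F [0.7 0.2 1. ] M [-0.04 -0.02  0.05]
turn [ 0.0044 -0.004   0.0007] shift now [-0.0024 -0.0014  0.0058] shift after turn [-0.0023 -0.0014  0.0058]
```

```bash
python3 -m handwheel '[[[-0.002,-0.001,0.005],[0.004,-0.004,-0.006],0.3],[[0,0,0],[0,0,0],0],[[0,0,0],[0,0,0],0],[[0,0,0],[0,0,0],0],[[0,0,0],[0,0,0],0],[[0,0,0],[0,0,0],0],[[0,0,0],[0,0,0],0],[[0,0,0],[0,0,0],0]]' 50
python3 -c "
from h import *
go(.5368,-.310,.021,.175)"
```

```text
time_s: 14.95
ee_pos: [0.5361, -0.3101, 0.0205]
eef_rot: [-0.001, 0.996, 0.087, -0.001]
force: [-0.1, 0.0, 3.3]
finger_gap: 0.0116
t 14.95 pos [ 0.5361 -0.3101  0.0205] gap 0.0116 F [-0.1  0.   3.3] M [ 0.14  0.08 -0.01]
turn [-0.0013  0.0014 -0.0002] shift now [ 0.0007  0.0001 -0.0005] shift after turn [ 0.0007  0.0001 -0.0005]
```

```bash
python3 -m handwheel '[[[0,0,-0.01],[0,0,0],0],[[0,0,-0.03],[0,0,0],0],[[0,0,-0.04],[0,0,0],0],[[0,0,-0.04],[0,0,0],0],[[0,0,-0.04],[0,0,0],0],[[0,0,-0.03],[0,0,0.07],0],[[0,0,0],[0,0,0.07],0],[[0,0,0],[0,0,0.071],0],[[0,-0.015,0],[0,0,0],0],[[-0.001,-0.03,0],[0,0,0],0],[[-0.0015,-0.035,0],[0,0,0],0],[[-0.0015,-0.035,0],[0,0,0],0]]'
python3 -m handwheel '[[[-0.0015,-0.035,0],[0,0,0],0],[[-0.0015,-0.035,0],[0,0,0],0],[[-0.0015,-0.035,0],[0,0,0],0],[[-0.001,-0.035,0],[0,0,0],0],[[-0.001,-0.025,0],[0,0,0],0],[[0,-0.012,0],[0,0,0],0],[[0,0,0],[0,0,0],0],[[0,0,0],[0,0,0],0]]'
python3 -c "
from h import *
go(.5358,-.0157,.16,-.036);snap('w7',crop=(160,560,60,290),k=2)"
```

```text
time_s: 15.95
ee_pos: [0.5354, -0.193, 0.2092]
eef_rot: [-0.001, 1.0, -0.018, -0.002]
force: [-0.5, 0.3, -3.5]
finger_gap: 0.0115
time_s: 16.62
ee_pos: [0.5359, -0.0176, 0.2099]
eef_rot: [-0.0, 1.0, -0.017, -0.001]
force: [0.0, -0.8, -2.8]
finger_gap: 0.0116
t 16.62 pos [ 0.5359 -0.0176  0.2099] gap 0.0116 F [ 0.  -0.8 -2.8] M [-0.01 -0.04 -0.02]
turn [-0.0008  0.0029  0.0017] shift now [ 0.     -0.0019  0.05  ] shift after turn [-0.0001 -0.0019  0.0499]
```

View pics/w7.png

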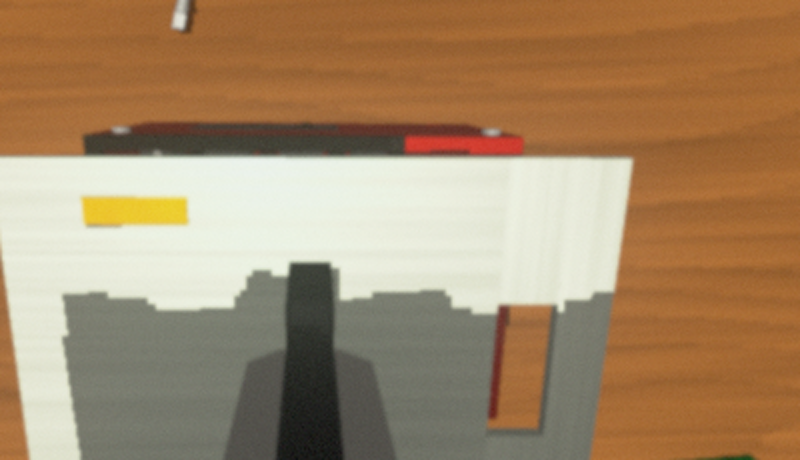

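w7 shows the cover level in the grip, with the slot corners in the crop at (498,304), (556,304), (543,432) and (488,432), and the case behind and parallel to it.

Run:
```python
from h import *
d=load("w7");C=lambda x,y:(160+(x+.5)/2-.5,60+(y+.5)/2-.5); z=.2099-.0205+.005
P=np.array([at(d,C(*p),z)[:2] for p in((498,304),(556,304),(543,432),(488,432))]);print(P.mean(0))
q=[at(d,C(*p),z)[:2] for p in((0,157),(632,157))];b=q[0]-q[1];yaw=np.arctan2(*b[::-1])-np.pi/2;print("far edge",np.linalg.norm(b),yaw,np.mean(q,0))
y=np.array([-np.sin(yaw),np.cos(yaw)]);x=np.array([np.cos(yaw),np.sin(yaw)])
print("origin est",P.mean(0)+.065*y,np.mean(q,0)-.065*x)
go(.5358,-.0157,.16,-.036)
# case far edge at rim height z .105: corners crop (85,135),(522,137)
r=[at(d,C(*p),.105)[:2] for p in((85,135),(522,137))];print("case far",r)
```

```text
[ 0.53547078 -0.08218301]
far edge 0.17546657687529954 -0.03395440527440985 [ 0.60186518 -0.02145835]
origin est [ 0.53767739 -0.01722048] [ 0.53690265 -0.01925173]
t 16.67 pos [ 0.5361 -0.0184  0.2101] gap 0.0116 F [-0.3  0.1 -3.3] M [0.01 0.01 0.  ]
turn [-0.0008  0.0027  0.0003] shift now [-0.0002 -0.0026  0.0501] shift after turn [-0.0004 -0.0027  0.0501]
case far [array([0.60509281, 0.07225561]), array([ 0.59821112, -0.10673576])]
```

```bash
python3 -m handwheel '[[[0,-0.0026,0.01],[0,0.0027,0],0],[[0,0,0.02],[0,0,0],0],[[0,0,0.015],[0,0,0],0],[[0,0,0.005],[0,0,0],0],[[0,0,0],[0,0,0],0],[[0,0,0],[0,0,0],0]]' 60
python3 -c "
from h import *
go(.5358,-.0157,.16,-.036)"
python3 -m handwheel '[[[0,0,0.005],[0,0,0],0],[[0,0,0.005],[0,0,0],0],[[0,0,0.005],[0,0,0],0],[[0,0,0],[0,0,0],0],[[0,0,0],[0,0,0],0]]'
python3 -c "
from h import *
go(.5358,-.0157,.1255,-.036)"
```

```text
time_s: 17.17
ee_pos: [0.5365, -0.0159, 0.1603]
eef_rot: [-0.001, 1.0, -0.019, 0.0]
force: [0.1, 0.2, -2.5]
finger_gap: 0.0113
t 17.17 pos [ 0.5365 -0.0159  0.1603] gap 0.0113 F [ 0.1  0.2 -2.5] M [-0.01  0.03 -0.03]
turn [-0.0012 -0.0004 -0.0012] shift now [-0.0007 -0.0002  0.0003] shift after turn [-0.0007 -0.0002  0.0003]
time_s: 17.58
ee_pos: [0.5362, -0.0152, 0.145]
eef_rot: [-0.001, 1.0, -0.018, -0.0]
force: [-0.6, -0.3, -2.5]
finger_gap: 0.011
t 17.58 pos [ 0.5362 -0.0152  0.145 ] gap 0.011 F [-0.6 -0.3 -2.5] M [ 0.09  0.05 -0.01]
turn [-0.0014  0.0001 -0.0001] shift now [-0.0003  0.0006  0.0195] shift after turn [-0.0003  0.0005  0.0195]
```

```bash
python3 -m handwheel '[[[0,0.0004,0.006],[-0.001,0,0],0],[[0,0,0.006],[0,0,0],0],[[0,0,0],[0,0,0],0],[[0,0,0],[0,0,0],0]]'
python3 -m handwheel '[[[0,0,0.003],[0,0,0],0],[[0,0,0.003],[0,0,0],0],[[0,0,0.002],[0,0,0],0],[[0,0,0],[0,0,0],0],[[0,0,0],[0,0,0],0],[[0,0,0],[0,0,0],0]]'
python3 -c "
from h import *
go(.5358,-.0157,.1255,-.036)"
```

```text
time_s: 17.92
ee_pos: [0.536, -0.0155, 0.1326]
eef_rot: [-0.0, 1.0, -0.018, -0.0]
force: [0.2, -0.1, -1.7]
finger_gap: 0.0117
time_s: 18.42
ee_pos: [0.5369, -0.0157, 0.1273]
eef_rot: [0.0, 1.0, -0.018, 0.001]
force: [-4.6, 0.7, 9.9]
finger_gap: 0.0113
t 18.42 pos [ 0.5369 -0.0157  0.1273] gap 0.0113 F [-4.6  0.7  9.9] M [0.25 1.   0.06]
turn [ 0.0001 -0.0012  0.0001] shift now [-0.0011 -0.      0.0018] shift after turn [-0.0011 -0.      0.0018]
```

```bash
python3 -m handwheel '[[[-0.001,0,0.001],[0,0,0],0],[[0,0,0.001],[0,0,0],0],[[0,0,0],[0,0,0],0],[[0,0,0],[0,0,0],0],[[0,0,0],[0,0,0],0]]'
python3 -c "
from h import *
go(.5358,-.0157,.1255,-.036)"
python3 -m handwheel '[[[0,0,0.001],[0,0,0],0],[[0,0,0.001],[0,0,0],0],[[0,0,0],[0,0,0],0],[[0,0,0],[0,0,0],0],[[0,0,0],[0,0,0],0]]'
python3 -c "
from h import *
go(.5358,-.0157,.1255,-.036)"
```

```text
time_s: 18.83
ee_pos: [0.537, -0.0157, 0.1262]
eef_rot: [0.0, 1.0, -0.018, 0.002]
force: [-3.9, 1.8, 11.2]
finger_gap: 0.0115
t 18.83 pos [ 0.537  -0.0157  0.1262] gap 0.0115 F [-3.9  1.8 11.2] M [ 0.35  0.79 -0.01]
turn [ 0.0002 -0.0038  0.0001] shift now [-0.0012 -0.      0.0007] shift after turn [-0.0012 -0.      0.0007]
time_s: 19.25
ee_pos: [0.537, -0.0158, 0.1253]
eef_rot: [0.0, 1.0, -0.018, 0.002]
force: [-7.6, 2.0, 18.7]
finger_gap: 0.0115
t 19.25 pos [ 0.537  -0.0158  0.1253] gap 0.0115 F [-7.6  2.  18.7] M [0.44 1.47 0.  ]
turn [ 0.0002 -0.0033  0.0002] shift now [-0.0012 -0.     -0.0002] shift after turn [-0.0012 -0.     -0.0002]
```

```bash
python3 -m handwheel '[[[0,0,0.0003],[0,0,0],0],[[0,0,0],[0,0,0],0],[[0,0,0],[0,0,0],0],[[0,0,0],[0,0,0],0],[[0,0,0],[0,0,0],0],[[0,0,0],[0,0,0],0],[[0,0,0],[0,0,0],0],[[0,0,0],[0,0,0],0]]'
python3 -c "
from h import *
go(.5358,-.0157,.1255,-.036)
d=snap('top1','top'); im=d['img'].astype(int); w=(im.min(2)>170)
x=np.array([np.cos(-.036),np.sin(-.036)]);y=np.array([-x[1],x[0]]);o=np.array([.5368,-.0157])
c=[np.r_[o+a*.065*x+b*.09*y,.110] for a,b in((1,1),(1,-1),(-1,-1),(-1,1))];p=pix(d,c);print(p.round(1).tolist())
r,q=np.nonzero(w[170:250,290:380]);print('white box u',q.min()+290,q.max()+290,'v',r.min()+170,r.max()+170,len(q))"
```

```text
time_s: 19.92
ee_pos: [0.537, -0.0158, 0.1254]
eef_rot: [0.0, 1.0, -0.018, 0.002]
force: [-8.5, 2.9, 20.3]
finger_gap: 0.0114
t 19.92 pos [ 0.537  -0.0158  0.1254] gap 0.0114 F [-8.5  2.9 20.3] M [ 0.46  1.62 -0.02]
turn [ 0.0003 -0.0032  0.0003] shift now [-0.0012 -0.     -0.0001] shift after turn [-0.0012 -0.     -0.0001]
[[303.7, 182.8], [364.8, 183.5], [364.8, 227.5], [303.1, 226.8]]
white box u 303 364 v 170 226 86
```

```bash
python3 -c "
from plant import env
env.job_done();s=env.sense();print(s['time_s'],s['ee_pos'],s['force'],s['finger_gap'])"
```

```text
the job is handed in; nothing more can be done
the job is handed in; nothing more can be done
```

I finished the three steps and handed the job in at about 20 s, with the arm still pressing the cover down. No verdict was reported.

- **Blue filter:** it is in the middle slot and released. The wrist picture after I let go showed it upright, level and parallel with the pink filters.
- **Fastener:** I turned it clockwise until it met resistance. The last wrist picture of it put the bar at −0.06 rad, against −0.036 rad for the case's x axis. My first reading, from rougher pixels, was −0.11 rad; the enlarged crop corrected it.
- **Cover:** it is fitted over the fastener, held by the handle with the grip set to 60 N. The tool height is 0.1254 m, against 0.1255 m predicted for flush. The vertical force was about 20 N, and extra push no longer lowered the cover, so I take it to be resting on the rim. In the last top picture the cover's left, right and near edges matched the predicted outline to about a pixel.

**Checks that disagreed or were missing:**
- A sideways force of about 8 N along x stayed on the tool while pressing. The tool sits about 1 mm off the planned x, well inside the 7 mm tolerance.
- The filter and fastener can't be seen under the cover, so I could not check them again at the end.
- I did not measure the other filters or bench items again afterwards.

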